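# Clamp the end-stop bracket to the under-sink shelf

### The arm

A 6-joint arm with a two-finger parallel gripper is mounted at the origin on the work surface. World frame = base frame: x ahead of the robot, y to its left, z up, the work surface at z = 0. Lengths are in m, angles in rad, forces in N, time in s.
With the tool pointing down it reaches from about 0.35 to 0.775 m from the base axis. Payload 7.3 kg.
Tool frame: the origin (TCP) lies at the very end of the fingers, on their centre line; the grasp point (between the pads) lies 19 mm behind it (robot.pinch_z is the distance from the TCP to the grasp point, in m); z points along the fingers, y is the line along which they close (so a half turn about z gives the same grasp; the last joint's range is limited). The gripper opens to 92 mm and grips with 3 to 60 N. Pads are 19 mm wide; open, the fingers measure 130 mm over their backs; the gripper's body (75 mm by 190 mm) begins 47 mm behind the grasp point.
Start: joints at [1.157, 0.342, 1.524, -0, 1.275, -0.146], TCP at [0.139, 0.506, 0.227] pointing down, gripper open.
Joint ranges: [-2.53, 2.53], [-0.77, 2.02], [0.04, 2.7], [-1, 4.14], [0.28, 2.66], [-3.11, 3.11]. Speed limits (rad/s): [2.57, 2.57, 3.14, 3.14, 3.14, 3.14].

### API

Orientations are given as [roll, pitch, yaw] about the fixed x, y, z axes, in that order (R = Rz(yaw) Ry(pitch) Rx(roll)).
In Python, from cell import robot gives the robot as it stands.
- The arm moves only by the tool move_arm, never from a script. Its argument "motion" is a list of rows, each a list of 6 numbers: the shift along the tool's x, y, z in units of 0.1 m (1.0 is 0.1 m), then the turn, a rotation vector about the tool's x, y, z in units of pi rad (1.0 is pi rad). In form: [[dx, dy, dz, rx, ry, rz], ...]. A call has 1 to 12 rows; each row is the pose to reach, as a shift and turn from the pose commanded when the call began, along the tool's axes at that moment, turning the shorter way round; what a row does not reach only later rows make up. A row lasts 1/8 s, in which the tool goes at most 62.5 mm and 10.7 degrees, less where a joint would pass 70% of its speed; a pose out of reach is approached as far as the arm can. A call with a number of a shift or a turn outside -1 to 1 is refused whole. A call with a gripper value outside its range is refused whole. "fingers" is the opening, from -1 (shut) to 1 (fully open), set as the call begins (left out, the last holds). The fingers move at their own pace and stop on an object; "newtons" is the grip in N (left out, the last holds). Time passes only in rows, so rows that repeat a pose let the fingers close. It gives the time, the measured TCP pose, the force, the opening and the grip force at its end, in the units of the state.
- robot.observe(): the state, without advancing time (a new reading comes with each control period).
- robot.read_camera(name): name is "scene" or "top" or "wrist"; returns a dict with "image" (400x640x3 uint8, red, green, blue), "range_z" (400x640 float32, m along the optical axis (not along the pixel's ray), 0 where there is no reading), "vfov" (degrees; the focal length in pixels is half the picture's height over the tangent of half this angle, whatever the lens; pixels are square), "cx", "cy" (the principal point, pixels), "k1" (the pictures are not rectified: a ray, as slopes to the right and down, at radius r is drawn at 1 + k1 r^2 times it, then the intrinsics apply), "extrinsics" (4x4, takes a point from camera to world coordinates); the wrist camera has in their place "hand_eye" (4x4, takes a point from camera to tool coordinates, whose origin is the TCP and whose axes are the flange's). Camera axes: x right, y up, looking along -z (the intrinsics and any distortion apply to the point x, -y, -z); pixel columns grow to the right and rows downward; lengths in m; the calibration is good to about 2 mm. A picture is of the moment at which its call begins: read the wrist's pose just before it.
- robot.hand_in(): hands the job in; it is judged then, once.
The state is a dict: "time": time; "qpos": joint angles; "qvel": joint speeds; "joint_efforts": joint torques, N m; "tool_pos": TCP position; "tool_rot": TCP orientation; "contact_force": force on the tool from outside, world axes, zero at the start; "torque": the same for the moment, N m; "opening": finger opening in m; "grip_force": force on a finger pad.
Only numpy, scipy, OpenCV 4.12 (cv2) and the standard library are available. Lean on these libraries where they do the work, as an engineer would, in place of code of your own. Each camera call takes 0.05 s, during which the arm holds its last target. There are 200 camera calls.

### The job

Gently push the loose aluminium L-bracket straight along its channel until its foot is fully home against the stop in the screw clamp. Then turn the clamp's wing handle clockwise (seen from above) until the sprung indicator tab pops out of the side of the clamp, stop there without tightening on, and let go. Do not ram the stop, do not pull the tab out by hand, and leave the bottles, rack, ramekin, scraper and the closed tub as they are.

Things in the scene. Friction and masses are not known exactly. Their poses are not given: they have to be found in the camera images.
- clamp: grey screw clamp fixed to the shelf. Origin at shelf level under the screw axis; z up, +x the way the bracket goes in. In mm: base x -115 to 85, y -30 to 30, 20 thick; on it two rails 7 high form a channel 34 wide, x -115 to 28, floor at z 20. Rear column x 50 to 85, overarm x -25 to 85 at z 70 to 86, both y -21 to 21; collar of radius 14 round the screw up to z 92
- stop: steel block in the throat that the bracket's nose comes up against: its face is at x = +30 mm in the clamp's frame, z 20 to 46. Origin as the clamp's. It must not be loaded by the bracket with more than 30 N
- bracket: loose aluminium L-bracket, about 0.25 kg, in the channel. Origin: centre of the foot's nose (leading end), on its underside; +x the way it goes in, z up. Foot x -135 to 0 mm, 30 wide, 8 thick; upright plate at the outer end x -135 to -125, 30 wide, top 62 above the underside. Starts 12 to 32 mm short of home; home is nose against stop, origin at x = 30 mm in the clamp's frame
- bracket_face (a point): point in the middle of the outer (pushing) face of the bracket's upright plate, 20 mm above the bracket's underside (about 40 mm above the shelf), axes as the bracket's. Push it along its +x
- handle_grip (a point): centre of the black wing handle on the vertical screw axis, 132 to 135 mm above the shelf at the start; x along the wing, z up. Wing 54 mm long, 12 thick, 34 tall (17 above and below this point) on a hub of radius 9. Clockwise from above tightens; it sinks 2.5 mm per rad, takes 0.1 to 0.2 N m and stays where left. It needs some 2.5 to 4 rad in all (several grasps)
- pad: round steel pressure pad, radius 11 mm, under the dark ram block (36 x 38 x 19 mm) that sinks with the screw; origin at the centre of its lower face. It hangs on a spring of 4.9 N per mm. It starts 1.5 to 4 mm above the bracket's foot. At about 22 N the tab pops out; over 32 N is overtightened, some 0.8 rad of handle past the pop
- tab (a joint): sprung brass indicator tab, 24 mm wide, 24 long, 4 thick, hinged along its lower edge in the side of the ram block under the overarm, about 50 mm above the shelf. 0 rad = tucked in upright under the overarm; about 1.75 rad = popped out, lying level and standing out some 17 mm past the clamp's -y side. It snaps out in one go at the set force and stays out
- rack: bystander: clear plastic rack with three slots, 285 x 105 x 80 mm, fixed to the shelf; origin at the centre of its underside
- bottle_pink: bystander: empty pink spray bottle in the rack, about 205 mm tall, 68 mm across; origin at the centre of its underside
- bottle_white: bystander: empty white spray bottle in the rack, same size and origin
- bottle_grey: bystander: empty grey spray bottle in the rack, same size and origin
- ramekin: bystander: white ceramic ramekin, 84 mm across, 45 mm high, beside the clamp; origin at the centre of its underside
- scraper: bystander: flat steel pot scraper, 205 mm long, 55 mm wide, 12 mm high, lying on the other side of the clamp; origin near its middle, x towards its blade
- tub: bystander: white plastic pod tub, 120 x 170 x 90 mm, fixed to the shelf, with a hinged lid that is kept closed; origin at the centre of its underside
- tub_lid (a joint): the tub's lid hinge, 0 = closed, rad

How it is judged:
By the outcome, as a careful person would: the job done as asked, in the order asked, and still so for the second after the job is handed in, with the robot touching nothing.
It also fails if it takes over 67 s, if anything falls off the work surface, if the arm or the gripper's body presses on something with over 40 N, if the wrist force passes 120 N, or if a joint passes its speed limit or range.

## Working session

There is one attempt and no reset: what is moved stays moved. The work goes in short steps, Python scripts to look and compute and a tool call to move; the robot and the scene stay as the last step left them, time stands still between calls to the robot, and variables do not carry over. Pictures are saved under pics/ and viewed, at most 10 in all, crops included, and the job is handed in when it is done.

Besides the shell and the picture viewer there is one more tool, called after ">>>" as name(argument=value, ...), one argument or row to a line, values as JSON. move_arm: Moves the arm, as the interface text tells. Shifts and turns lie within -1 to 1; 1 stands for 0.1 m of shift or pi rad of turn. Its arguments: {"type":"object","properties":{"motion":{"type":"array"},"fingers":{"type":"number"},"newtons":{"type":"number"}},"required":["motion"]}

```bash
mkdir -p pics; ls
cat > h.py <<'E'
import numpy as np, cv2
from cell import robot
from scipy.spatial.transform import Rotation as R
def T():
    s=robot.observe(); M=np.eye(4); M[:3,3]=s['tool_pos']; M[:3,:3]=R.from_euler('xyz',s['tool_rot']).as_matrix(); return M
def cap(n):
    M=T(); c=robot.read_camera(n)
    c['E']=c['extrinsics'] if n!='wrist' else M@c['hand_eye']; return c
def K(c):
    f=200/np.tan(np.radians(c['vfov'])/2); return np.array([[f,0,c['cx']],[0,f,c['cy']],[0,0,1]]),np.array([c['k1'],0,0,0.])
def cloud(c):
    k,d=K(c); v,u=np.mgrid[0:400,0:640]
    p=cv2.undistortPoints(np.stack([u,v],-1).reshape(-1,1,2).astype(float),k,d).reshape(400,640,2)
    z=c['range_z']; P=np.stack([p[...,0]*z,-p[...,1]*z,-z],-1)
    W=P@c['E'][:3,:3].T+c['E'][:3,3]; W[z==0]=np.nan; return W
def px(c,uv,zw):
    k,d=K(c); p=cv2.undistortPoints(np.array([[uv]],float),k,d)[0,0]
    r=c['E'][:3,:3]@np.array([p[0],-p[1],-1]); o=c['E'][:3,3]; return o+r*(zw-o[2])/r[2]
def save(c,f,crop=None,s=1):
    im=c['image'][...,::-1]
    if crop: a,b,w,h=crop; im=im[b:b+h,a:a+w]
    cv2.imwrite('pics/'+f,cv2.resize(im,None,fx=s,fy=s,interpolation=cv2.INTER_CUBIC))
E
python3 - <<'E'
from h import *
a=cap('scene');b=cap('top')
cv2.imwrite('pics/a.png',cv2.resize(np.vstack([a['image'],b['image']])[...,::-1],(480,600)))
save(a,'s.png');save(b,'t.png')
print(robot.observe())
for c in (a,b): print(c['E'].round(3))
E
```

```text
pics
{'time': 0.1, 'qpos': array([ 1.15698546e+00,  3.42651187e-01,  1.52490199e+00, -2.97430910e-05,
        1.27543232e+00, -1.45951140e-01]), 'qvel': array([ 0.00128008, -0.0029194 , -0.00226988,  0.00073512,  0.00087826,
        0.00102102]), 'joint_efforts': array([ 1.97992624e-03, -4.32007241e+01, -2.44697696e+01,  7.17865932e-02,
        5.26142854e-02, -7.31180671e-05]), 'tool_pos': array([0.1387647 , 0.50594999, 0.22612225]), 'tool_rot': array([-3.14021048e+00, -1.74425933e-04,  2.87374148e+00]), 'contact_force': array([-0.03022398, -0.40376676,  0.01760777]), 'torque': array([-0.04576138,  0.04195543,  0.03445603]), 'grip_force': 0.0, 'opening': 0.09220727258462506}
[[ 0.617 -0.542  0.571  1.373]
 [ 0.787  0.427 -0.445 -0.621]
 [-0.003  0.724  0.69   1.142]
 [ 0.     0.     0.     1.   ]]
[[ 0.021  0.991 -0.13   0.373]
 [-1.     0.02  -0.008  0.013]
 [-0.006  0.13   0.992  1.338]
 [ 0.     0.     0.     1.   ]]
```

View pics/t.png

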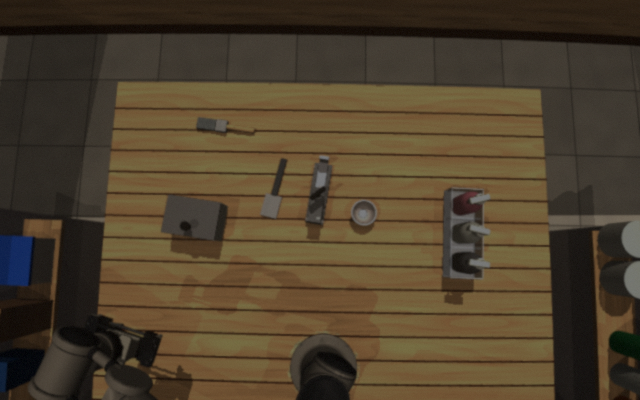

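View pics/s.png

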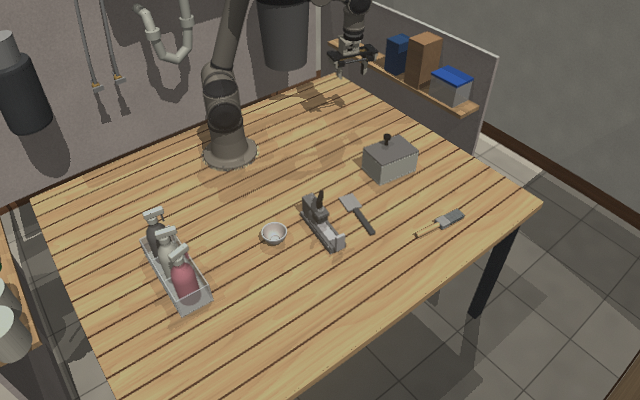

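The top view shows the clamp from (323,158), where the bracket's upright is, to (316,222), the rear column, so the push goes toward the robot. The wing handle is near (319,190), the scraper left of the clamp and the ramekin right of it at (364,212).

Run:
```python
from h import *
for n in('top','scene'):
    c=cap(n); W=cloud(c)
    save(c,n+'c.png',(290,140,60,100) if n=='top' else (285,180,80,80),6 if n=='top' else 7)
    roi=np.zeros((400,640),bool)
    if n=='top': roi[140:240,300:345]=1
    else: roi[180:260,290:350]=1
    for lo,hi in((.115,.16),(.08,.096),(.066,.1),(.022,.032),(.01,.05)):
        m=roi&(W[...,2]>lo)&(W[...,2]<hi); P=W[m]
        if len(P)<4: print(n,lo,len(P));continue
        r=cv2.minAreaRect((P[:,:2]*1000).astype(np.float32)); print(n,lo,hi,len(P),P.mean(0).round(4),P.min(0).round(3),P.max(0).round(3),np.round(r[0],1),np.round(r[1],1),round(r[2],1))
```

```text
top 0.115 0.16 91 [0.5428 0.0291 0.1458] [0.524 0.008 0.115] [0.564 0.053 0.157] [543.5  29.5] [12.6 52.7] 38.7
top 0.08 0.096 403 [0.5164 0.0335 0.0856] [ 0.46  -0.002  0.08 ] [0.673 0.06  0.096] [565.7  26.7] [ 41.8 213.2] 81.8
top 0.066 0.1 434 [0.5204 0.0327 0.085 ] [ 0.458 -0.002  0.067] [0.673 0.06  0.098] [565.7  26.9] [ 42.2 213.3] 82.1
top 0.022 0.032 436 [0.6018 0.021  0.0267] [ 0.458 -0.01   0.022] [0.663 0.068 0.032] [561.1  27.7] [ 58.6 204.2] 82.4
top 0.01 0.05 635 [0.59   0.022  0.0249] [ 0.458 -0.014  0.011] [0.663 0.069 0.049] [561.   27.7] [ 60.6 204.2] 81.9
scene 0.115 0.16 94 [0.5492 0.0242 0.1422] [0.525 0.002 0.118] [0.566 0.05  0.156] [545.6  27.4] [14.3 59.9] 39.0
scene 0.08 0.096 312 [0.5302 0.0262 0.0871] [ 0.458 -0.005  0.08 ] [0.673 0.06  0.096] [564.1  24.4] [ 43.3 216.3] 81.9
scene 0.066 0.1 409 [0.5406 0.0234 0.0844] [ 0.458 -0.005  0.066] [0.674 0.06  0.099] [565.1  24.1] [ 44.4 218.1] 82.1
scene 0.022 0.032 452 [0.5838 0.0145 0.0278] [ 0.46  -0.017  0.022] [0.674 0.054 0.032] [567.5  23.2] [ 59.9 212.9] 82.1
scene 0.01 0.05 757 [0.5742 0.0217 0.0269] [ 0.33  -0.048  0.01 ] [0.675 0.221 0.05 ] [507.8  75.8] [166.  348.6] 47.5
```

View pics/topc.png

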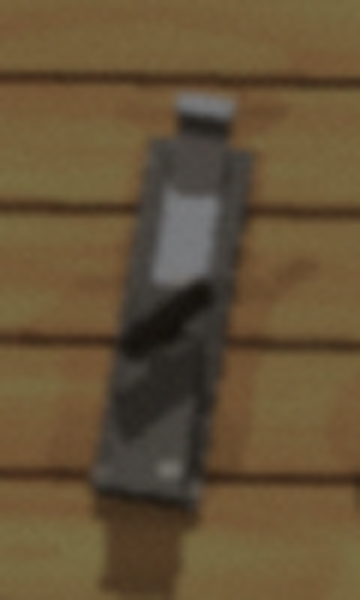

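>>> move_arm(
  motion=[
    [-0.32,-0.16,0,0,0,0],
    [-0.64,-0.32,0,0,0,0],
    [-0.96,-0.476,0,0,0,0],
  ],
  fingers=-1,
  newtons=20,
)

```text
time: 0.57
tool_pos: [0.2195, 0.4342, 0.2266]
tool_rot: [-3.141, -0.0, 2.874]
contact_force: [-1.0, 0.2, 0.3]
opening: 0.066
grip_force: 0.0
```

>>> move_arm(
  motion=[
    [-0.32,-0.16,0,0,0,0],
    [-0.64,-0.32,0,0,0,0],
    [-0.96,-0.476,0,0,0,0],
  ],
)

```text
time: 0.95
tool_pos: [0.2996, 0.3628, 0.2267]
tool_rot: [-3.142, -0.0, 2.874]
contact_force: [0.3, 0.1, -0.8]
opening: 0.0363
grip_force: 0.0
```

>>> move_arm(
  motion=[
    [-0.32,-0.16,0,0,0,0],
    [-0.64,-0.32,0,0,0,0],
    [-0.96,-0.476,0,0,0,0],
  ],
)

```text
time: 1.32
tool_pos: [0.3796, 0.2915, 0.2266]
tool_rot: [-3.142, -0.0, 2.874]
contact_force: [0.2, 0.9, -0.2]
opening: 0.0064
grip_force: 0.0
```

>>> move_arm(
  motion=[
    [-0.32,-0.16,0,0,0,0],
    [-0.64,-0.32,0,0,0,0],
    [-0.96,-0.476,0,0,0,0],
  ],
)

```text
time: 1.7
tool_pos: [0.4596, 0.2202, 0.2266]
tool_rot: [3.142, -0.0, 2.874]
contact_force: [-0.2, 0.3, -0.8]
opening: 0.0003
grip_force: 0.0
```

>>> move_arm(
  motion=[
    [-0.32,-0.16,0,0,0,0],
    [-0.64,-0.32,0,0,0,0],
    [-0.96,-0.476,0,0,0,0],
    [-0.96,-0.476,0,0,0,0],
  ],
)

```text
time: 2.2
tool_pos: [0.54, 0.1481, 0.2261]
tool_rot: [-3.141, -0.0, 2.871]
contact_force: [-1.3, -0.3, -0.2]
opening: 0.0001
grip_force: 0.0
```

>>> move_arm(
  motion=[
    [-0.32,-0.16,0,0,0,0],
    [-0.64,-0.32,0,0,0,0],
    [-0.96,-0.476,0,0,0,0],
    [-0.96,-0.476,0,0,0,0.0],
  ],
)

```text
time: 2.7
tool_pos: [0.6193, 0.0776, 0.2259]
tool_rot: [-3.141, -0.001, 2.872]
contact_force: [-0.1, -0.1, 0.1]
opening: 0.0004
grip_force: 0.0
```

Run:
```python
from h import *
c=cap('wrist'); W=cloud(c); save(c,'w1.png'); print(T().round(3), c['hand_eye'].round(3))
for lo,hi in((.12,.16),(.08,.094),(.074,.088),(.022,.03),(.015,.022)):
    m=(W[...,2]>lo)&(W[...,2]<hi)&(abs(W[...,1]-.03)<.08)&(W[...,0]>.4)&(W[...,0]<.72); P=W[m]
    if len(P)<9: print(lo,len(P));continue
    r=cv2.minAreaRect((P[:,:2]*1000).astype(np.float32)); print(lo,hi,len(P),P.min(0).round(3),P.max(0).round(3),np.round(r[0],1),np.round(r[1],1),round(r[2],1))
```

```text
[[-0.964  0.265 -0.001  0.618]
 [ 0.265  0.964  0.001  0.079]
 [ 0.002  0.    -1.     0.226]
 [ 0.     0.     0.     1.   ]] [[ 0.001  0.97   0.244  0.066]
 [ 1.    -0.001 -0.001 -0.   ]
 [-0.001  0.244 -0.97  -0.158]
 [ 0.     0.     0.     1.   ]]
0.12 0.16 1880 [0.524 0.006 0.12 ] [0.564 0.052 0.152] [543.8  28.7] [12.3 53.7] 39.0
0.08 0.094 5478 [0.457 0.006 0.08 ] [0.571 0.061 0.094] [514.   32.3] [ 43.2 110. ] 81.9
0.074 0.088 5305 [0.457 0.006 0.074] [0.571 0.061 0.088] [514.   32.3] [ 43.2 110. ] 81.9
0.022 0.03 4431 [ 0.463 -0.016  0.022] [0.661 0.069 0.03 ] [558.9  29.9] [ 59.8 199.4] 79.6
0.015 0.022 1246 [ 0.463 -0.016  0.015] [0.661 0.07  0.022] [558.3  26.5] [ 60.1 200. ] 81.9
```

View pics/w1.png

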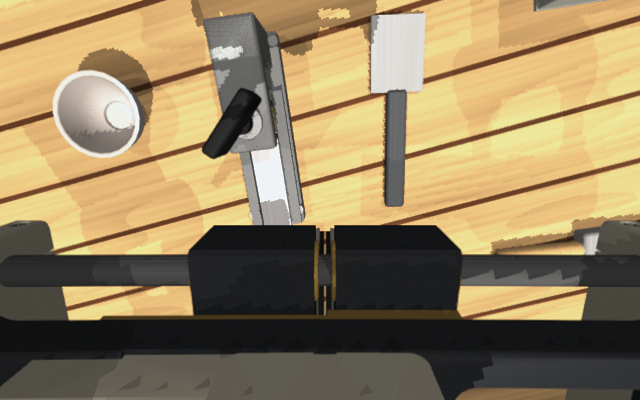

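The wrist view shows the overarm and the wing at (232,123), plus the foot of the bracket in the channel. The sizes check out (43x110 overarm, 12x54 wing): clamp origin (0.5437, 0.0281), yaw 3.00. Going behind the upright next.

>>> move_arm(
  motion=[
    [-0.5,-0.24,0,0,0,-0.02],
    [-0.99,-0.48,0,0,0,-0.041],
    [-0.99,-0.48,0,0,0,-0.041],
  ],
)

```text
time: 3.12
tool_pos: [0.7023, 0.0046, 0.225]
tool_rot: [-3.141, -0.002, 3.001]
contact_force: [-0.2, 0.1, 0.9]
opening: 0.0006
grip_force: 0.0
```

>>> move_arm(
  motion=[
    [0,0,0.3,0,0,0],
    [0,0,0.6,0,0,0],
    [0,0,0.9,0,0,0],
    [0,0,0.9,0,0,0],
  ],
)

```text
time: 3.62
tool_pos: [0.699, 0.0082, 0.1346]
tool_rot: [3.141, -0.006, 3.004]
contact_force: [0.0, -0.2, 0.1]
opening: 0.0008
grip_force: 0.0
```

Run:
```python
from h import *
c=cap('wrist'); W=cloud(c); print(T().round(4))
O=np.array([.5437,.0281]);a=3.0;x=np.array([np.cos(a),np.sin(a)]);y=np.array([-x[1],x[0]])
p=T()[:2,3]-O;print('tcp in clamp',p@x,p@y)
for c in(c,cap('scene'),cap('top')):
    W=cloud(c);m=(W[...,2]>.07)&(W[...,2]<.086);X=(W[...,:2]-O)@x;Y=(W[...,:2]-O)@y;m&=(X<-80)|(X<-.08);m&=(X>-.15)&(abs(Y)<.03)
    print(m.sum(), np.percentile(X[m],[2,50,98]) if m.sum() else 0)
```

```text
[[-9.905e-01  1.372e-01 -1.900e-03  7.004e-01]
 [ 1.372e-01  9.905e-01  7.000e-04  7.700e-03]
 [ 2.000e-03  4.000e-04 -1.000e+00  1.368e-01]
 [ 0.000e+00  0.000e+00  0.000e+00  1.000e+00]]
tcp in clamp -0.1580118853123412 -0.001960930764964292
844 [-0.12825704 -0.12283218 -0.11838416]
49 [-0.1297716  -0.12586442 -0.11671729]
0 0
```

>>> move_arm(
  motion=[
    [0,-0.02,0.3,0,0,0],
    [0,-0.02,0.6,0,0,0],
    [0,-0.02,0.85,0,0,0],
    [0,-0.02,0.99,0,0,0],
    [0,-0.02,0.99,0,0,0],
  ],
)

```text
time: 4.4
tool_pos: [0.7013, 0.0042, 0.0379]
tool_rot: [3.141, -0.0, 3.003]
contact_force: [-0.4, 0.3, -0.1]
opening: 0.0005
grip_force: 0.0
```

>>> move_arm(
  motion=[
    [0.04,0,0,0,0,0],
    [0.08,0,0,0,0,0],
    [0.12,0,0,0,0,0],
    [0.15,0,0,0,0,0],
    [0.17,0,0,0,0,0],
    [0.19,0,0,0,0,0],
    [0.21,0,0,0,0,0],
    [0.23,0,0,0,0,0],
  ],
)

```text
time: 5.4
tool_pos: [0.6786, 0.0072, 0.0377]
tool_rot: [3.142, 0.0, 3.003]
contact_force: [0.6, -0.5, -0.6]
opening: 0.0005
grip_force: 0.5
```

>>> move_arm(
  motion=[
    [0.015,0,0,0,0,0],
    [0.03,0,0,0,0,0],
    [0.045,0,0,0,0,0],
    [0.06,0,0,0,0,0],
    [0.075,0,0,0,0,0],
    [0.09,0,0,0,0,0],
    [0.105,0,0,0,0,0],
    [0.12,0,0,0,0,0],
    [0.13,0,0,0,0,0],
    [0.14,0,0,0,0,0],
  ],
)

```text
time: 6.65
tool_pos: [0.6646, 0.0092, 0.0377]
tool_rot: [3.142, 0.0, 3.003]
contact_force: [0.2, 0.3, -1.3]
opening: 0.0007
grip_force: 0.4
```

>>> move_arm(
  motion=[
    [0.01,0,0,0,0,0],
    [0.02,0,0,0,0,0],
    [0.03,0,0,0,0,0],
  ],
)

```text
time: 7.02
tool_pos: [0.6616, 0.0096, 0.0377]
tool_rot: [3.142, 0.0, 3.003]
contact_force: [0.3, -0.5, -0.1]
opening: -0.0
grip_force: 0.4
```

>>> move_arm(
  motion=[
    [0.005,0,0,0,0,0],
    [0.01,0,0,0,0,0],
    [0.015,0,0,0,0,0],
    [0.02,0,0,0,0,0],
  ],
)

```text
time: 7.52
tool_pos: [0.6597, 0.0098, 0.0377]
tool_rot: [3.142, 0.0, 3.003]
contact_force: [0.5, 0.3, -0.4]
opening: 0.0006
grip_force: 0.4
```

Run:
```python
from h import *
O=np.array([.5437,.0281]);a=3.0;x=np.array([np.cos(a),np.sin(a)]);y=np.array([-x[1],x[0]])
c=cap('scene'); W=cloud(c);X=(W[...,:2]-O)@x;Y=(W[...,:2]-O)@y
for f in(c,cap('wrist')):
    W=cloud(f);X=(W[...,:2]-O)@x;Y=(W[...,:2]-O)@y
    m=(W[...,2]>.06)&(W[...,2]<.086)&(X>-.14)&(X<-.06)&(abs(Y)<.025);print(m.sum(),np.percentile(X[m],[2,50,98]) if m.sum() else 0)
save(c,'s2.png',(295,190,60,70),8)
```

```text
46 [-0.13001335 -0.12659653 -0.11343262]
901 [-0.12386785 -0.09637177 -0.09566424]
```

View pics/s2.png

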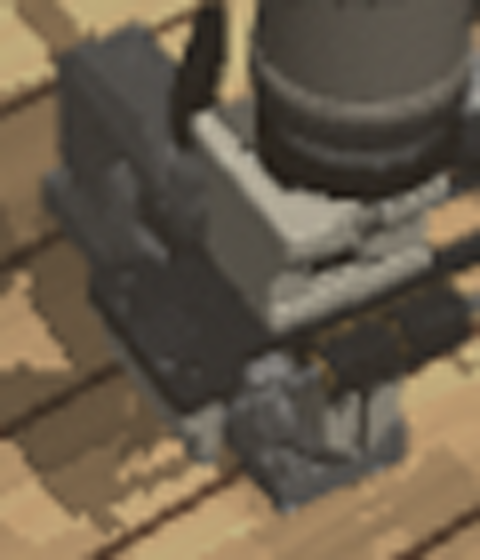

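The finger is against the upright and the plate's inner face is at about -96 mm (home is -95), so it is about 1 mm short. Continuing in fine steps.

>>> move_arm(
  motion=[
    [0.004,0,0,0,0,0],
    [0.008,0,0,0,0,0],
    [0.008,0,0,0,0,0],
  ],
)

```text
time: 8.0
tool_pos: [0.6589, 0.01, 0.0377]
tool_rot: [3.142, -0.0, 3.003]
contact_force: [0.1, 0.2, -0.3]
opening: 0.0006
grip_force: 0.3
```

>>> move_arm(
  motion=[
    [0.004,0,0,0,0,0],
    [0.008,0,0,0,0,0],
    [0.008,0,0,0,0,0],
  ],
)

```text
time: 8.38
tool_pos: [0.6585, 0.01, 0.0379]
tool_rot: [3.142, 0.001, 3.003]
contact_force: [2.3, -0.6, -0.7]
opening: 0.0005
grip_force: 1.2
```

>>> move_arm(
  motion=[
    [0.004,0,0,0,0,0],
    [0.004,0,0,0,0,0],
  ],
)

```text
time: 8.62
tool_pos: [0.6584, 0.01, 0.0381]
tool_rot: [3.141, 0.002, 3.003]
contact_force: [5.0, -1.2, -0.9]
opening: 0.0002
grip_force: 2.3
```

>>> move_arm(
  motion=[
    [0.004,0,0,0,0,0],
    [0.004,0,0,0,0,0],
  ],
)

```text
time: 8.88
tool_pos: [0.6584, 0.01, 0.0382]
tool_rot: [3.141, 0.003, 3.003]
contact_force: [5.1, -1.4, -0.4]
opening: 0.0006
grip_force: 2.9
```

>>> move_arm(
  motion=[
    [-0.1,0,0,0,0,0],
    [-0.3,0,0,0,0,0],
    [-0.3,0,-0.3,0,0,0],
    [-0.3,0,-0.65,0,0,0],
    [-0.3,0,-1.0,0,0,0],
  ],
)

```text
time: 9.5
tool_pos: [0.6864, 0.0061, 0.1381]
tool_rot: [3.142, -0.003, 3.003]
contact_force: [0.4, 0.3, 1.1]
opening: 0.0005
grip_force: 0.0
```

>>> move_arm(
  motion=[
    [0,0,-0.4,0,0,0.05],
    [0.2,0,-0.5,0,0,0.1],
    [0.5,0.01,-0.5,0,0,0.15],
    [0.8,0.02,-0.5,0,0,0.2],
    [1.0,0.02,-0.5,0,0,0.239],
    [1.0,0.02,-0.5,0,0,0.239],
  ],
  fingers=1,
)

```text
time: 10.25
tool_pos: [0.5871, 0.0222, 0.1879]
tool_rot: [-3.14, -0.001, 2.253]
contact_force: [0.2, -0.1, -1.0]
opening: 0.056
grip_force: 0.0
```

```bash
cat > g.py <<'E'
from h import *
import sys
# goal x y z yaw -> row (down-pointing)
M=T(); g=np.array(list(map(float,sys.argv[1:4]))); G=R.from_euler('xyz',[np.pi,0,float(sys.argv[4])]).as_matrix()
print('now',M[:3,3].round(4),robot.observe()['tool_rot'].round(3),'q6',robot.observe()['qpos'][5].round(3))
print('row',(M[:3,:3].T@(g-M[:3,3])*10).round(3),(R.from_matrix(M[:3,:3].T@G).as_rotvec()/np.pi).round(4))
E
python3 g.py .5437 .0284 .178 2.2515
python3 - <<'E'
from h import *
c=cap('wrist'); W=cloud(c)
O=np.array([.5437,.0281]);a=3.0;x=np.array([np.cos(a),np.sin(a)]);y=np.array([-x[1],x[0]]);X=(W[...,:2]-O)@x;Y=(W[...,:2]-O)@y
m=(W[...,2]>.135)&(W[...,2]<.16)&(abs(X)<.04)&(abs(Y)<.04);P=W[m];print(m.sum(),cv2.minAreaRect((P[:,:2]*1000).astype(np.float32)),P[:,2].max(),np.median(P[:,2]))
E
```

```text
now [0.5871 0.0222 0.1879] [-3.140e+00 -1.000e-03  2.253e+00] q6 -0.775
row [ 0.322 -0.298  0.1  ] [-0.0004 -0.0005  0.0005]
1921 ((543.4286499023438, 28.534149169921875), (12.317131042480469, 53.24884796142578), 38.860294342041016) 0.15199025954103645 0.14975772467600215
```

>>> move_arm(
  motion=[
    [0.15,-0.15,0,0,0,0],
    [0.322,-0.298,0,0,0,0],
    [0.322,-0.298,0,0,0,0],
    [0.322,-0.298,0,0,0,0],
  ],
)

```text
time: 10.8
tool_pos: [0.5461, 0.0278, 0.1878]
tool_rot: [3.141, 0.001, 2.253]
contact_force: [0.9, 0.1, -0.7]
opening: 0.0912
grip_force: 0.0
```

```bash
python3 g.py .5435 .0285 .117 2.250
```

```text
now [0.5461 0.0278 0.1878] [3.141e+00 1.000e-03 2.253e+00] q6 -0.771
row [ 0.022 -0.016  0.708] [0.0002 0.0002 0.0008]
```

>>> move_arm(
  motion=[
    [0.01,-0.01,0.3,0,0,0],
    [0.01,-0.01,0.6,0,0,0],
    [0.01,-0.01,0.7,0,0,0],
    [0.01,-0.01,0.7,0,0,0],
  ],
)

```text
time: 11.3
tool_pos: [0.5439, 0.0281, 0.1174]
tool_rot: [-3.141, -0.001, 2.252]
contact_force: [0.2, 0.0, -0.2]
opening: 0.0919
grip_force: 0.0
```

>>> move_arm(
  motion=[
    [0,0,0,0,0,0],
    [0,0,0,0,0,0],
    [0,0,0,0,0,0],
    [0,0,0,0,0,0],
    [0,0,0,0,0,0],
    [0,0,0,0,0,0],
    [0,0,0,0,0,0],
    [0,0,0,0,0,0],
    [0,0,0,0,0,0],
  ],
  fingers=-1,
  newtons=15,
)

```text
time: 12.42
tool_pos: [0.5439, 0.0283, 0.1182]
tool_rot: [3.14, 0.001, 2.252]
contact_force: [0.9, 0.7, 3.4]
opening: 0.0119
grip_force: 19.6
```

>>> move_arm(
  motion=[
    [0,0,0.004,0,0,0.053],
    [0,0,0.008,0,0,0.106],
    [0,0,0.012,0,0,0.159],
    [0,0,0.017,0,0,0.212],
    [0,0,0.021,0,0,0.265],
    [0,0,0.025,0,0,0.318],
    [0,0,0.025,0,0,0.318],
  ],
)

```text
time: 13.3
tool_pos: [0.5439, 0.0283, 0.1157]
tool_rot: [3.14, -0.001, 1.254]
contact_force: [0.5, 0.9, 3.7]
opening: 0.0118
grip_force: 19.6
```

```bash
cat > tab.py <<'E'
from h import *
s=robot.observe();print('rot',s['tool_rot'][2].round(3),'q6',s['qpos'][5].round(3),'F',s['contact_force'].round(1),'M',s['torque'].round(2),'grip',s['grip_force'].round(1))
O=np.array([.5437,.0281]);a=3.0;x=np.array([np.cos(a),np.sin(a)]);y=np.array([-x[1],x[0]])
for n in('top','scene','wrist'):
    c=cap(n);W=cloud(c);X=(W[...,:2]-O)@x;Y=(W[...,:2]-O)@y;Z=W[...,2]
    m=(Z>.035)&(Z<.075)&(Y<-.024)&(Y>-.06)&(abs(X)<.03)
    v=(Z<.035)&(Y<-.024)&(Y>-.06)&(abs(X)<.03)
    print(n,'tab px',m.sum(),'floor px',v.sum())
E
python3 tab.py
```

```text
Traceback (most recent call last):
  File "tab.py", line 2, in <module>
    s=robot.observe();print('rot',s['tool_rot'][2].round(3),'q6',s['qpos'][5].round(3),'F',s['contact_force'].round(1),'M',s['torque'].round(2),'grip',s['grip_force'].round(1))
                                                                                                                                                       ^^^^^^^^^^^^^^^^^^^^^
AttributeError: 'float' object has no attribute 'round'
```

>>> move_arm(
  motion=[
    [0,0,0.004,0,0,0.053],
    [0,0,0.008,0,0,0.106],
    [0,0,0.012,0,0,0.159],
    [0,0,0.017,0,0,0.212],
    [0,0,0.022,0,0,0.265],
    [0,0,0.025,0,0,0.318],
    [0,0,0.025,0,0,0.318],
  ],
)

```text
time: 14.18
tool_pos: [0.5439, 0.0283, 0.1133]
tool_rot: [3.141, -0.001, 0.257]
contact_force: [-0.6, 1.0, 5.6]
opening: 0.0118
grip_force: 19.7
```

```bash
sed -i "s/s\['grip_force'\].round(1)/s['grip_force']/" tab.py; python3 tab.py
```

```text
rot 0.257 q6 1.225 F [-0.6  1.   5.6] M [ 0.04  0.15 -0.11] grip 19.662182409711022
top tab px 0 floor px 9
scene tab px 0 floor px 73
wrist tab px 0 floor px 3175
```

>>> move_arm(
  motion=[
    [0,0,0.004,0,0,0.05],
    [0,0,0.009,0,0,0.11],
    [0,0,0.009,0,0,0.11],
  ],
)

```text
time: 14.7
tool_pos: [0.5439, 0.0283, 0.1124]
tool_rot: [-3.141, -0.001, -0.089]
contact_force: [0.1, 1.2, 6.1]
opening: 0.0117
grip_force: 19.7
```

```bash
python3 tab.py
```

```text
rot -0.089 q6 1.571 F [0.1 1.2 6.1] M [ 0.06  0.14 -0.06] grip 19.673396282632893
top tab px 0 floor px 43
scene tab px 0 floor px 78
wrist tab px 0 floor px 2578
```

>>> move_arm(
  motion=[
    [0,0,0.003,0,0,0.04],
    [0,0,0.006,0,0,0.08],
    [0,0,0.006,0,0,0.08],
  ],
)

```text
time: 15.22
tool_pos: [0.5439, 0.0283, 0.1118]
tool_rot: [-3.141, -0.001, -0.339]
contact_force: [1.6, 1.1, 4.9]
opening: 0.0122
grip_force: 19.7
```

```bash
python3 tab.py
```

```text
rot -0.339 q6 1.821 F [1.6 1.1 4.9] M [ 0.13  0.2  -0.05] grip 19.669417858751785
top tab px 0 floor px 61
scene tab px 0 floor px 75
wrist tab px 0 floor px 1742
```

>>> move_arm(
  motion=[
    [0,0,0.003,0,0,0.035],
    [0,0,0.005,0,0,0.07],
    [0,0,0.005,0,0,0.07],
  ],
)

```text
time: 15.75
tool_pos: [0.5439, 0.0283, 0.1113]
tool_rot: [-3.141, -0.001, -0.559]
contact_force: [0.2, 0.0, 5.3]
opening: 0.0119
grip_force: 19.7
```

```bash
python3 tab.py
```

```text
rot -0.559 q6 2.041 F [0.2 0.  5.3] M [ 0.15  0.21 -0.08] grip 19.662178347936106
top tab px 2 floor px 78
scene tab px 11 floor px 69
wrist tab px 103 floor px 1063
```

Run:
```python
from h import *
w=cap('wrist');t=cap('top');s=cap('scene')
f=lambda c,a,b,W,H:cv2.resize(c['image'][b:b+H,a:a+W,::-1],(300,300),interpolation=cv2.INTER_CUBIC)
cv2.imwrite('pics/p.png',np.vstack([cv2.resize(w['image'][:240,:,::-1],(600,225)),np.hstack([f(t,280,150,80,80),f(s,290,185,60,60)])]))
O=np.array([.5437,.0281]);a=3.0;x=np.array([np.cos(a),np.sin(a)]);y=np.array([-x[1],x[0]])
for c in(w,s,t):
    W=cloud(c);X=(W[...,:2]-O)@x;Y=(W[...,:2]-O)@y;Z=W[...,2];m=(Z>.035)&(Z<.075)&(Y<-.024)&(Y>-.06)&(abs(X)<.03)
    print(np.c_[X[m],Y[m],Z[m]].min(0).round(3),np.c_[X[m],Y[m],Z[m]].max(0).round(3),np.argwhere(m).mean(0))
```

```text
[-0.012 -0.038  0.041] [-0.004 -0.031  0.045] [219.43269231 275.60576923]
[-0.013 -0.038  0.039] [ 0.002 -0.024  0.052] [216.30769231 329.30769231]
[ 0.009 -0.03   0.041] [ 0.011 -0.027  0.048] [198.66666667 308.66666667]
```

View pics/p.png

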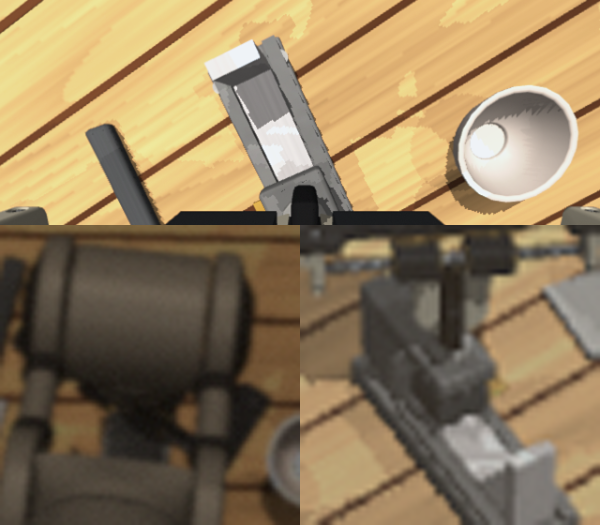

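The scene crop shows a brass patch at (497,375) beside the clamp, and the wrist view one at (258,210). The points reach y = -38 mm at z ≈ 45 mm, so the tab has popped. Letting go.

>>> move_arm(
  motion=[
    [0,0,0,0,0,0],
    [0,0,0,0,0,0],
    [0,0,0,0,0,0],
    [0,0,0,0,0,0],
    [0,0,0,0,0,0],
    [0,0,0,0,0,0],
  ],
  fingers=1,
)

```text
time: 16.8
tool_pos: [0.5434, 0.0283, 0.1107]
tool_rot: [-3.142, 0.0, -0.563]
contact_force: [0.6, 0.1, 0.9]
opening: 0.0672
grip_force: 0.0
```

>>> move_arm(
  motion=[
    [0,0,-0.2,0,0,0],
    [0,0,-0.6,0,0,0],
    [0,0,-1,0,0,0],
    [0,0,-1,0,0,0],
  ],
)

```text
time: 17.3
tool_pos: [0.5452, 0.0281, 0.214]
tool_rot: [-3.138, -0.006, -0.563]
contact_force: [0.4, -0.1, 0.3]
opening: 0.0917
grip_force: 0.0
```

>>> move_arm(
  motion=[
    [-0.3,0.3,-0.3,0,0,0],
    [-0.6,0.6,-0.3,0,0,0],
    [-1,1,-0.3,0,0,0],
    [-1,1,-0.3,0,0,0],
  ],
)

```text
time: 17.8
tool_pos: [0.4015, -0.0029, 0.2396]
tool_rot: [3.14, 0.003, -0.564]
contact_force: [0.4, -0.0, 0.2]
opening: 0.0916
grip_force: 0.0
```

```bash
python3 tab.py
python3 - <<'E'
from h import *
w=cap('wrist');t=cap('top');s=cap('scene')
f=lambda c,a,b,W,H:cv2.resize(c['image'][b:b+H,a:a+W,::-1],(300,300),interpolation=cv2.INTER_CUBIC)
cv2.imwrite('pics/q.png',np.vstack([cv2.resize(w['image'][:240,:,::-1],(600,225)),np.hstack([f(t,280,150,80,80),f(s,290,185,60,60)])]))
O=np.array([.5437,.0281]);a=3.0;x=np.array([np.cos(a),np.sin(a)]);y=np.array([-x[1],x[0]])
for c in(s,t):
    W=cloud(c);X=(W[...,:2]-O)@x;Y=(W[...,:2]-O)@y;m=(W[...,2]>.065)&(W[...,2]<.09)&(X>-.14)&(X<-.06)&(abs(Y)<.025);print(m.sum(),np.percentile(X[m],[2,50,98]) if m.sum() else 0)
E
```

```text
rot -0.564 q6 1.936 F [ 0.4 -0.   0.2] M [0.   0.16 0.  ] grip 0.0
top tab px 35 floor px 140
scene tab px 12 floor px 70
wrist tab px 3 floor px 283
60 [-0.10855395 -0.10290685 -0.0949519 ]
36 [-0.10486508 -0.09852136 -0.09483876]
```

View pics/q.png

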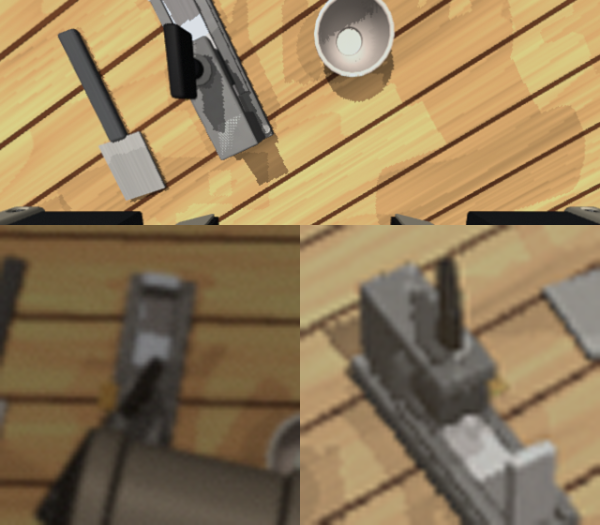

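The brass tab stands out at (108,395) in the top crop and (497,385) in the scene crop. The bracket is home with its plate at -105 to -95 mm, the scraper and ramekin are where they were, and the arm is clear.

```bash
python3 -c "
from cell import robot
print(robot.hand_in())"
```

```text
the job is handed in; nothing more can be done
None
```

The bracket is home against the stop (about 5 N push), the tab popped out after about 2.8 rad of turning, and the handle was let go there; the job was handed in at about 18 s, and the hand-in gave no verdict.

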